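# Gauge the stop of a dosing cylinder with a push rod

## Robot

A 6-joint arm with a two-finger parallel gripper is mounted at the origin on a cart in front of the work surface, level with it; the furniture and walls round the work are solid. World frame = base frame: x ahead of the robot, y to its left, z up, the work surface at z = 0. Lengths are in m, angles in rad, forces in N, time in s.
With the tool pointing down it reaches from about 0.35 to 0.775 m from the base axis. Payload 5.5 kg.
Tool frame: the origin (TCP) lies at the very end of the fingers, on their centre line; the grasp point (between the pads) lies env.pinch_z behind it (env.pinch_z is the distance from the TCP to the grasp point, in m); z points along the fingers, y is the line along which they close (so a half turn about z gives the same grasp; the last joint's range is limited). The gripper opens to 85 mm and grips with 20 to 120 N. Pads are 22 mm wide; open, the fingers measure 114 mm over their backs; the gripper's body (76 mm by 85 mm) begins 54 mm behind the grasp point. The pads swing forward as they close: fully open they stand 13 mm farther back than shut.
Start: joints at [-1.318, 0.313, 0.046, 1.304, 0, 1.431], TCP at [0.22, -0.531, 0.231] pointing down, gripper open.
Joint ranges: [-2.76, 2.76], [-0.86, 1.69], [-1.03, 1.26], [-2.2, 2.34], [-1.47, 1.5], [-3.14, 3.14]. Speed limits (rad/s): [2.57, 2.57, 3.14, 3.14, 3.14, 3.14].

## Interface

Orientations are given as a unit quaternion [w, x, y, z].
In Python, from workcell import env, eyes gives the robot as it stands.
- The arm moves only by the shell command python3 -m jog 'ROWS' [FORCE]. ROWS is JSON, one flat list of numbers, 7 for each row, row after row: the shift along the world's x, y, z as a fraction of full scale, then the turn, a rotation vector about the world's x, y, z as a fraction of full scale, then the opening, from -1 (shut) to 1 (fully open), so that 0 is half open. A call has 1 to 12 rows; each row is the pose to reach, as a shift and turn from the pose commanded when the call began, turning the shorter way round; what a row does not reach only later rows make up. Full scale, the value 1, is 20 cm for a shift and pi rad for a turn. A row lasts 1/12 s, in which the tool goes at most 41.7 mm and 7.16 degrees, less where a joint would pass 70% of its speed; a pose out of reach is approached as far as the arm can. A call with a number of a shift or a turn outside -1 to 1 is refused whole. A call with a gripper value outside its range is refused whole. The fingers move at their own pace and stop on an object; FORCE is the grip in N (left out, the last holds). Time passes only in rows, so rows that repeat a pose let the fingers close. It gives the time, the measured TCP pose, the force, the opening and the grip force at its end, in the units of the state.
- env.get_state(): the state, without advancing time (a new reading comes with each control period).
- eyes.read_camera(name): name is "scene" or "top"; returns (picture, depth): 384x512x3 uint8, red, green, blue; 384x512 float32, m along the optical axis (not along the pixel's ray), 0 where there is no reading.
- eyes.calibration(name): a dict with "fx", "fy", "cx", "cy" (pixels), "R" (3x3) and "t" (3): a world point X has camera coordinates R X + t. Camera axes: x right, y down, z forward; pixel columns grow to the right and rows downward; lengths in m; the calibration is good to about 2 mm. A picture is of the moment at which its call begins. calibration takes no time and is no camera call.
- env.hand_in(): hands the job in; it is judged then, once.
The state is a dict: "clock": time; "joint_pos": joint angles; "qvel": joint speeds; "tau": joint torques, N m; "tcp_pos": TCP position; "orientation": TCP orientation; "wrist_force": force on the tool from outside, world axes, zero at the start; "ft_torque": the same for the moment, N m; "finger_gap": finger opening in m; "grip_force": force on a finger pad.
Only numpy, scipy, OpenCV 4.12 (cv2) and the standard library are available. Lean on these libraries where they do the work, as an engineer would, in place of code of your own. Each camera call takes 0.05 s, during which the arm holds its last target. There are 200 camera calls.

## Task

Take the push rod from its stand and push the tight piston inside the dosing cylinder down with it until it is fully home against the internal stop, which sits at an unknown depth: press firmly, do not ram. Leave the rod standing in the bore on the piston, then record the depth by sliding the pointer on the post up to point at the middle of the ring on the rod. Leave the other things on the table where they are.

Things in the scene. Friction and masses are not known exactly. Their poses are not given: they have to be found in the camera images.
- fixture: dosing cylinder fixture, bolted down: aluminium base plate 150 x 80 x 12 mm with an upright steel cylinder of 56 mm diameter, rim 95 mm above the table, and a thin post. Origin on the cylinder's axis at table height, z up, x from the cylinder to the post (post axis 75 mm along x, 12 mm thick, top 192 mm above the table; a scale strip 16 mm wide stands 17 mm to the post's +y side)
- bore_mouth (a point): centre of the blind upright bore (20 mm wide) at the rim, 95 mm above the table. When the piston in it is home on the stop, its top is 26 to 47 mm above the table (unknown setting); it starts 8 to 20 mm higher (unknown) and does not sink under the rod's weight: where the rod first rests is not the bottom
- piston_axis (a point): point on the bore's axis at table height, below the hidden stop (stop_c0) and piston (piston_c0; discs 4 mm thick, their centres 4.5 mm apart when home). The piston slides stiffly: it yields at about 7 N, moves down steadily while pressed (a little more force when faster), stays where it is left, and stops hard at the internal stop. A push of 12 to 25 N is right; over 60 N counts as ramming
- rod_stand: grey plastic stand, fixed, 70 x 70 x 45 mm, with an upright blind hole 20 mm wide in which the rod stands, its tip 5 mm above the table. Origin at the centre of its underside. A tall glass reactor vessel stands on the far side of the table behind the work (from about 0.55 m ahead of the robot's axis, straight ahead and a little left): keep arm and gripper on the near side of it
- push_rod: push rod, loose, standing in the stand at the start, 176 mm long, 0.11 to 0.22 kg: steel shaft of 16 mm diameter with a blunt tapered tip (8 mm wide, tapering over 6 mm), a black ribbed round head of 28 mm diameter and 36 mm height at the top. Origin at the tip's end on the axis, z along the rod to the head
- rod_ring (a point): middle of the mark ring (26 mm diameter, 5 mm high) round the shaft, on the rod's axis 105 mm above the tip
- rod_head (a point): middle of the rod's head on its axis, 158 mm above the tip: the place to hold it
- pointer (a joint): height of the pointer on its post, m: 0 = tip 105 mm above the table, +0.062 = top of its travel; it starts low (0 to 0.010) and slides stiffly (about 4 N), staying where it is left
- pointer_tip (a point): sharp end of the pointer's finger, 30 mm from the bore's axis, pointing at it; its axes are those of the fixture
- pointer_tab (a point): middle of the pointer's tab, the black ribbed plate to hold it by, on the far side of the post from the cylinder: 44 mm along the fixture's x, 12 mm thick along the fixture's y (grasp across this), 26 mm high; 130 mm from the bore's axis, at the tip's height
- tape_roll: bystander: roll of tape lying flat, 92 mm diameter, 25 mm high; origin at the centre of its underside
- spanner: bystander: small steel spanner lying flat, 164 mm long; origin at the centre of its underside
- plug: bystander: steel blind plug, 31 mm diameter, 29 mm high; origin at the centre of its underside
- petri: bystander: petri dish, 60 mm diameter, 15 mm high; origin at the centre of its underside
Mind the look-alikes: they are no part of the job. Of the things shaped like the push_rod, the steel one is meant.

How it is judged:
On the way, in this order (a step that is already met when the one before it is completed fails the run):
1. the piston has been pushed home against the stop by the rod, with the rod's tip on it (distance between piston_c0 and stop_c0 below 0.0065 m and horizontal distance between push_rod and bore_mouth below 0.006 m and distance between push_rod and piston_c0 below 0.0055 m and angle between push_rod's own z axis and vertical below 0.12 rad), for 0.2 s.
2. with the rod still home, the pointer is level with the rod's ring (all of step 1 and z of rod_ring in the frame of pointer_tip between -0.004 and 0.004 m), for 0.2 s.
At the end, for the whole second after the job is handed in: The piston is within 2 mm of the stop, the rod stands in the bore (tip resting on the piston, tilt under 0.12 rad) and at rest, and the pointer's tip is within 4 mm in height of the middle of the rod's ring (all of step 2 and linear speed of push_rod below 0.02 m/s and velocity of joint pointer below 0.005 m/s); the robot touches nothing.
It fails at once if the rod is rammed (over 60 N on the cylinder or piston) (contact force between push_rod and fixture above 60 N).
It fails at once if bystander moved: tape_roll (distance of tape_roll from where it was at the start of the episode above 0.03 m).
It fails at once if bystander moved: spanner (distance of spanner from where it was at the start of the episode above 0.03 m).
It fails at once if bystander moved: plug (distance of plug from where it was at the start of the episode above 0.03 m).
It fails at once if bystander moved: petri (distance of petri from where it was at the start of the episode above 0.03 m).
It also fails if it takes over 66 s, if anything falls off the work surface, if the arm or the gripper's body presses on something with over 40 N, if the wrist force passes 120 N, or if a joint passes its speed limit or range.

## Working session

There is one attempt and no reset: what is moved stays moved. The work goes in short steps, Python scripts to look and compute and a shell command to move; the robot and the scene stay as the last step left them, time stands still between calls to the robot, and variables do not carry over. Pictures are saved under pics/ and viewed, at most 10 in all, crops included, and the job is handed in when it is done.

```bash
mkdir -p pics; cat > h.py <<'E'
import numpy as np,cv2
from workcell import env,eyes
def snap(n,f):
    p,d=eyes.read_camera(n); cv2.imwrite(f'pics/{f}.png',p[:,:,::-1]); np.savez(f'pics/{f}.npz',p=p,d=d); return p,d
def pt(n,u,v,z):  # depth
    c=eyes.calibration(n); q=np.array([(u-c['cx'])/c['fx'],(v-c['cy'])/c['fy'],1])*z
    return np.array(c['R']).T@(q-c['t'])
def plane(n,u,v,h):
    c=eyes.calibration(n); R=np.array(c['R']); o=-R.T@np.array(c['t']); r=R.T@np.array([(u-c['cx'])/c['fx'],(v-c['cy'])/c['fy'],1])
    return o+r*(h-o[2])/r[2]
E
python3 - <<'E'
from h import *
for n in('scene','top'):
    snap(n,n+'0'); c=eyes.calibration(n); print(n,c['fx'],-np.array(c['R']).T@c['t'],np.round(c['R'],2).tolist())
s=env.get_state();print(s,env.pinch_z)
E
```

```text
scene 354.5933562799748 [-0.14019002  0.50888233  0.82804343] [[-0.53, -0.85, 0.0], [-0.59, 0.36, -0.72], [0.61, -0.38, -0.69]]
top 369.48827795941503 [0.30129442 0.13690059 1.19531825] [[0.02, -1.0, 0.01], [-0.98, -0.02, -0.18], [0.18, -0.0, -0.98]]
{'clock': 0.1, 'joint_pos': array([-1.31757872e+00,  3.13935054e-01,  4.51122639e-02,  1.30357393e+00,
       -1.67870064e-05,  1.43119418e+00]), 'qvel': array([ 0.00232666, -0.00046066,  0.00465718, -0.00134596, -0.00071588,
        0.00016037]), 'tau': array([ 1.68584684e-03, -4.81727064e+01,  2.99243259e+01,  1.28037517e-02,
       -9.08941274e-05, -5.42347180e-06]), 'tcp_pos': array([ 0.21998236, -0.53078526,  0.23050052]), 'orientation': array([-7.98431612e-04,  9.80773192e-01,  1.95149443e-01, -5.38130029e-05]), 'wrist_force': array([-0.0313805 , -0.17242209, -0.1984415 ]), 'ft_torque': array([-0.03529931, -0.00523628,  0.04954484]), 'grip_force': 0.0, 'finger_gap': 0.08562979626935685} 0.0187
```

View pics/scene0.png

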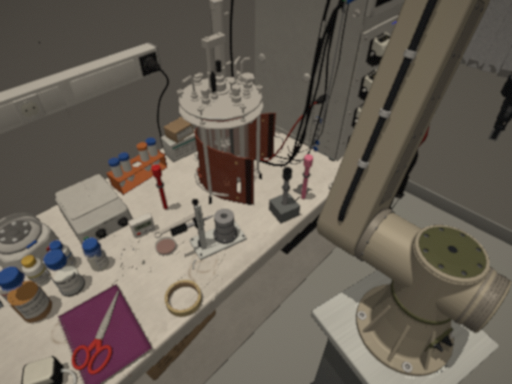

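View pics/top0.png

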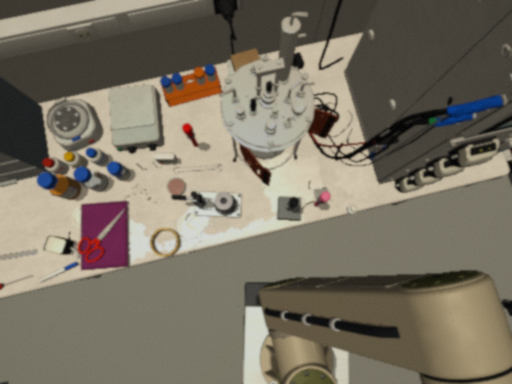

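Scene view: a red rod-like thing is at (157,175), the black-headed rod in the grey stand is at (287,180), and a pink one is at (308,165). In the top view these are at (188,130), (293,203) and (323,197). The fixture is at scene (223,228) and top (225,203), with its post at top (198,200). By the description I choose the black-headed steel rod in the stand, and I'll check it in a crop.

```bash
python3 - <<'E'
from h import *
a=cv2.imread('pics/scene0.png')[145:265,165:325]; b=cv2.imread('pics/top0.png')[170:230,160:340]
a=cv2.resize(a,(640,480),interpolation=3)[:,:]; b=cv2.resize(b,(720,240),interpolation=3)
cv2.imwrite('pics/cs.png',cv2.resize(a,(453,340))) 
im=np.zeros((590,720,3),np.uint8); im[:340,:453]=cv2.resize(a,(453,340)); im[345:585]=b; cv2.imwrite('pics/c1.png',im)
d=np.load('pics/top0.npz')['d']
# world points from depth map
v,u=np.mgrid[180:225,165:340]; z=d[180:225,165:340]
P=np.array([pt('top',a,b,c) for a,b,c in zip(u.ravel(),v.ravel(),z.ravel())])
np.save('pics/P.npy',P)
for lo,hi,n in((.085,.1,'rim'),(.17,.2,'high'),(.04,.05,'stand')):
    m=(P[:,2]>lo)&(P[:,2]<hi); Q=P[m]
    print(n,m.sum())
    lab=np.digitize(-Q[:,1],np.arange(-.6,.6,.06))
    for l in set(lab):
        q=Q[lab==l]; print(len(q),q.mean(0).round(3),q.min(0).round(3),q.max(0).round(3))
E
```

```text
Traceback (most recent call last):
  File "h.py", line 6, in pt
    c=eyes.calibration(n); q=np.array([(u-c['cx'])/c['fx'],(v-c['cy'])/c['fy'],1])*z
ValueError: time passes only in moves, steps and waits
```

View pics/c1.png

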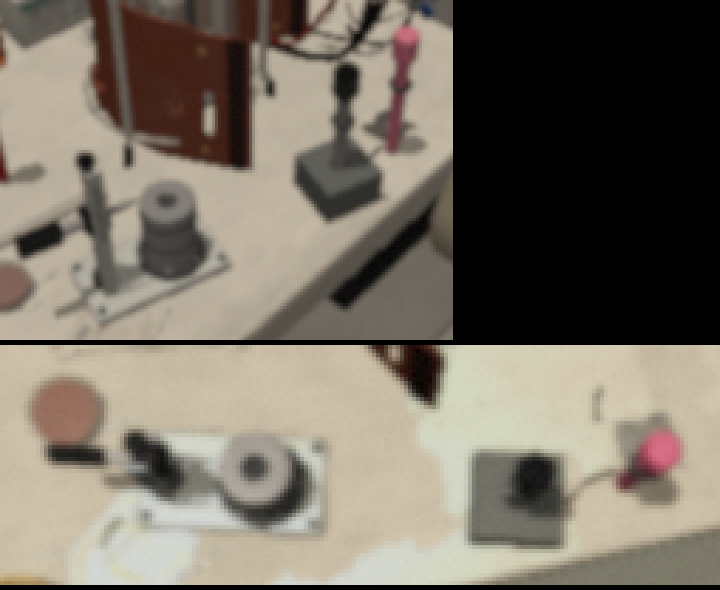

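The crop confirms the choice: a steel shaft with ring and black head stands in the grey stand at top (293,203). The fixture's bore is at top (224,201). The post, with its black knob at about (194,196), and the black tab at about (178,199) are on the left.

```bash
cat > h.py <<'E'
import numpy as np,cv2
from workcell import env,eyes
C={n:eyes.calibration(n) for n in('scene','top')}
def snap(n,f):
    p,d=eyes.read_camera(n); cv2.imwrite(f'pics/{f}.png',p[:,:,::-1]); np.savez(f'pics/{f}.npz',p=p,d=d); return p,d
def pts(n,u,v,z):
    c=C[n]; q=np.stack([(u-c['cx'])/c['fx']*z,(v-c['cy'])/c['fy']*z,z],-1)
    return (q-np.array(c['t']))@np.array(c['R'])
def cloud(n,d):
    v,u=np.mgrid[:d.shape[0],:d.shape[1]]; return pts(n,u,v,d)
def ray(n,u,v):
    c=C[n]; R=np.array(c['R']); return -R.T@np.array(c['t']), R.T@np.array([(u-c['cx'])/c['fx'],(v-c['cy'])/c['fy'],1])
def plane(n,u,v,h):
    o,r=ray(n,u,v); return o+r*(h-o[2])/r[2]
E
python3 - <<'E'
from h import *
for n in('top','scene'):
    z=np.load(f'pics/{n}0.npz'); P=cloud(n,z['d']); V=z['p'].astype(int).max(2)
    ok=(z['d']>0)&(P[...,0]>.3)&(P[...,0]<.62)&(P[...,1]>-.15)&(P[...,1]<.5)
    for lo,hi,nm in((.088,.102,'rim'),(.165,.2,'high'),(.038,.052,'stand'),(.105,.165,'mid')):
        m=(ok&(P[...,2]>lo)&(P[...,2]<hi)).astype(np.uint8)
        k,L,st,ce=cv2.connectedComponentsWithStats(m,connectivity=8)
        for i in range(1,k):
            if st[i,4]<6: continue
            q=P[L==i]; print(n,nm,st[i].tolist(),ce[i].round(1),'med',np.median(q,0).round(3),q[:,:2].min(0).round(3),q.max(0).round(3),'V',int(np.median(V[L==i])))
E
```

```text
top rim [251, 151, 10, 5, 11] [255.5 153.9] med [0.609 0.14  0.095] [0.606 0.125] [0.618 0.152 0.101] V 103
top rim [271, 153, 7, 3, 7] [274.  154.4] med [0.609 0.081 0.097] [0.607 0.072] [0.614 0.091 0.098] V 99
top rim [245, 155, 8, 9, 11] [248.5 159.5] med [0.59  0.161 0.096] [0.579 0.148] [0.605 0.171 0.101] V 58
top rim [262, 155, 8, 2, 8] [265.5 155.9] med [0.604 0.108 0.097] [0.603 0.097] [0.606 0.118 0.1  ] V 104
top rim [263, 176, 8, 5, 9] [266.3 178.2] med [0.534 0.105 0.095] [0.529 0.092] [0.541 0.114 0.102] V 24
top rim [215, 192, 18, 18, 234] [223.7 200.5] med [0.463 0.23  0.095] [0.437 0.205] [0.49  0.257 0.101] V 164
top high [233, 141, 4, 4, 11] [234.3 142.9] med [0.616 0.2   0.183] [0.615 0.195] [0.618 0.204 0.199] V 115
top high [243, 145, 29, 31, 113] [259.2 163. ] med [0.554 0.125 0.187] [0.528 0.093] [0.612 0.175 0.199] V 85
top high [345, 144, 6, 2, 8] [347.5 144.5] med [ 0.618 -0.121  0.191] [ 0.616 -0.126] [ 0.62  -0.116  0.198] V 122
top high [339, 156, 5, 4, 13] [341.2 157.4] med [ 0.582 -0.105  0.18 ] [ 0.576 -0.106] [ 0.587 -0.102  0.198] V 74
top high [19
[... 4773 characters left out ...]
] [ 0.609 -0.097  0.165] V 50
scene mid [235, 149, 12, 9, 58] [241.7 154.1] med [0.611 0.087 0.155] [0.605 0.068] [0.619 0.113 0.165] V 88
scene mid [214, 160, 40, 23, 585] [233.7 171.4] med [0.569 0.141 0.137] [0.528 0.095] [0.62  0.181 0.165] V 66
scene mid [302, 160, 11, 18, 112] [306.5 168.3] med [ 0.467 -0.053  0.142] [ 0.46  -0.071] [ 0.484 -0.044  0.165] V 110
scene mid [206, 163, 4, 16, 39] [207.3 170.4] med [0.618 0.203 0.135] [0.615 0.199] [0.62  0.208 0.162] V 94
scene mid [281, 175, 11, 16, 113] [285.7 182.8] med [0.449 0.037 0.132] [0.441 0.02 ] [0.469 0.045 0.165] V 69
scene mid [170, 210, 43, 26, 346] [189.9 224.1] med [0.463 0.322 0.12 ] [0.446 0.267] [0.478 0.386 0.165] V 77
```

```bash
python3 -m jog '[0.1,1,0.2,0,0,0.375,1, 0.1,1,0.2,0,0,0.375,1, 0.1,1,0.2,0,0,0.375,1, 0.1,1,0.2,0,0,0.375,1, 0.1,1,0.2,0,0,0.375,1, 0.1,1,0.2,0,0,0.375,1, 0.1,1,0.2,0,0,0.375,1, 0.1,1,0.2,0,0,0.375,1, 0.1,1,0.2,0,0,0.375,1, 0.1,1,0.2,0,0,0.375,1, 0.1,1,0.2,0,0,0.375,1]'; python3 -c "
from workcell import env;print(env.get_state()['joint_pos'])"
```

```text
clock: 1.02
tcp_pos: [0.24, -0.3309, 0.2711]
orientation: [-0.0, 0.707, 0.708, 0.0]
wrist_force: [-0.6, -0.5, -0.3]
finger_gap: 0.0853
grip_force: 0.0
[-1.14031678e+00 -1.97050482e-02 -2.51183706e-01  1.33986599e+00
  8.87586402e-05  4.28944698e-01]
```

```bash
python3 -m jog '[0.8,1,0,0,0,0,0.6, 0.8,1,0,0,0,0,0.6, 0.8,1,0,0,0,0,0.6, 0.8,1,0,0,0,0,0.6, 0.8,1,0,0,0,0,0.6, 0.8,1,0,0,0,0,0.6, 0.8,1,0,0,0,0,0.6, 0.8,1,0,0,0,0,0.6]' && python3 -m jog '[0.065,0.81,0,0,0,0,0.4, 0.065,0.81,0,0,0,0,0.4, 0.065,0.81,0,0,0,0,0.4, 0.065,0.81,0,0,0,0,0.4, 0.265,0.81,0,0,0,0,0.4, 0.265,0.81,0,0,0,0,0.4, 0.265,0.81,0,0,0,0,0.4, 0.265,0.81,0,0,0,0,0.4]'; python3 - <<'E'
from h import *
p,d=snap('scene','s1'); p2,d2=snap('top','t1')
a=cv2.resize(p[90:240,200:350,::-1],(380,380),interpolation=3); b=cv2.resize(p2[120:270,220:370,::-1],(380,380),interpolation=3)
cv2.imwrite('pics/c2.png',np.hstack([a,b]))
E
```

```text
clock: 1.68
tcp_pos: [0.401, -0.1291, 0.271]
orientation: [-0.0, 0.706, 0.709, -0.0]
wrist_force: [-0.7, -0.4, -0.4]
finger_gap: 0.0684
grip_force: 0.0
clock: 2.35
tcp_pos: [0.4525, 0.0295, 0.2708]
orientation: [-0.001, 0.708, 0.706, -0.001]
wrist_force: [-0.5, 0.1, 0.4]
finger_gap: 0.0598
grip_force: 0.0
```

View pics/c2.png

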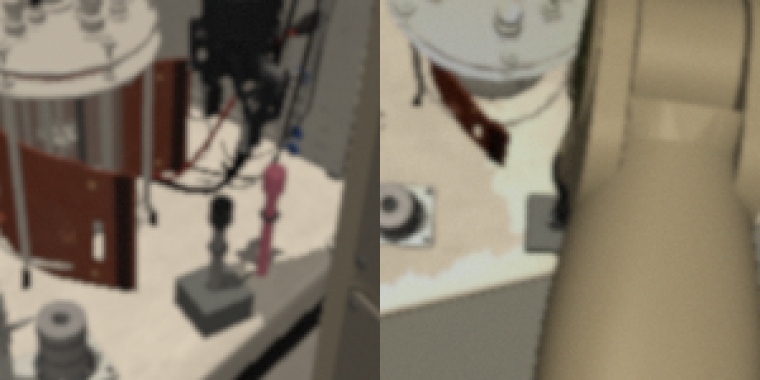

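The left half shows the gripper directly above the black-headed rod at crop (222,215). In the top view the arm now hides it. I'll descend and grasp.

```bash
python3 -m jog '[0.005,0.005,-0.2,0,0,0,0.4, 0.005,0.005,-0.35,0,0,0,0.4, 0.005,0.005,-0.5,0,0,0,0.4, 0.005,0.005,-0.62,0,0,0,0.4, 0.005,0.005,-0.62,0,0,0,0.4, 0.005,0.005,-0.62,0,0,0,0.4]' && python3 -m jog '[0,0,0,0,0,0,-1, 0,0,0,0,0,0,-1, 0,0,0,0,0,0,-1, 0,0,0,0,0,0,-1, 0,0,0,0,0,0,-1, 0,0,0,0,0,0,-1]' 70; python3 - <<'E'
from h import *
p,d=snap('scene','s2')
cv2.imwrite('pics/c3.png',cv2.resize(p[110:240,220:350,::-1],(500,500),interpolation=3))
E
```

```text
clock: 2.95
tcp_pos: [0.4527, 0.0311, 0.1473]
orientation: [-0.001, 0.708, 0.707, -0.001]
wrist_force: [-0.3, 0.9, 1.2]
finger_gap: 0.0599
grip_force: 0.0
clock: 3.45
tcp_pos: [0.4556, 0.0315, 0.1496]
orientation: [0.002, 0.707, 0.707, 0.001]
wrist_force: [-0.3, -0.2, 6.7]
finger_gap: 0.0259
grip_force: 68.3
```

View pics/c3.png

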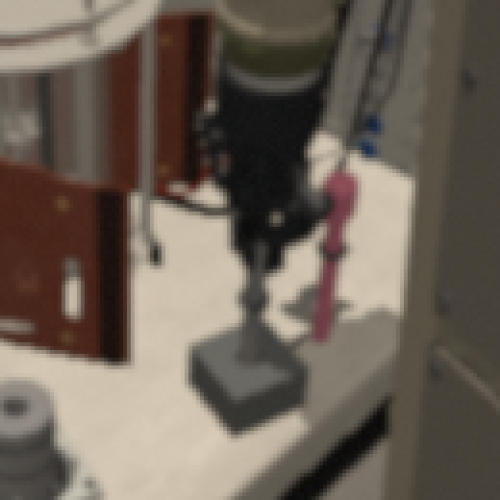

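The gripper holds the black head and the rod hangs below it; the pink look-alike is untouched. Lifting next.

```bash
python3 -m jog '[0,0,0.1,0,0,0,-1, 0,0,0.2,0,0,0,-1, 0,0,0.35,0,0,0,-1, 0,0,0.5,0,0,0,-1, 0,0,0.65,0,0,0,-1, 0,0,0.65,0,0,0,-1, -0.1,0.3,0.65,0,0,0,-1, -0.1,0.45,0.65,0,0,0,-1, -0.1,0.6,0.65,0,0,0,-1, -0.1,0.75,0.65,0,0,0,-1, -0.1,0.75,0.65,0,0,0,-1]'
python3 - <<'E'
from h import *
for n in('scene','top'): snap(n,n+'3')
z=np.load('pics/scene3.npz');P=cloud('scene',z['d'])
t=env.get_state()['tcp_pos'];print(t)
m=(z['d']>0)&(np.hypot(P[...,0]-t[0],P[...,1]-t[1])<.025)&(P[...,2]<t[2]-.005)&(P[...,2]>.1)
v,u=np.nonzero(m)
for r in np.unique(v):
    k=v==r; q=P[r,u[k]]; print(r,u[k].min(),u[k].max(),np.median(q,0).round(4))
E
```

```text
clock: 4.42
tcp_pos: [0.4337, 0.1862, 0.2776]
orientation: [-0.0, 0.705, 0.709, 0.001]
wrist_force: [-0.2, -0.5, -1.5]
finger_gap: 0.026
grip_force: 69.6
[0.43375512 0.18280061 0.27733164]
170 240 241 [0.4327 0.1924 0.2663]
171 240 245 [0.4284 0.1913 0.2644]
172 240 245 [0.429  0.1892 0.2606]
173 240 245 [0.428  0.1899 0.2572]
174 240 245 [0.4287 0.1898 0.2539]
175 239 246 [0.429  0.1895 0.2524]
176 239 247 [0.4297 0.1889 0.2481]
177 238 247 [0.4296 0.1899 0.2423]
178 238 247 [0.4284 0.1899 0.2402]
179 238 247 [0.4266 0.1909 0.2399]
180 239 247 [0.4248 0.1903 0.239 ]
181 240 246 [0.423  0.1921 0.2361]
182 240 246 [0.428  0.1889 0.2288]
183 240 246 [0.4284 0.1886 0.2247]
184 240 246 [0.4281 0.1898 0.2194]
185 240 246 [0.4276 0.1902 0.2165]
186 240 246 [0.4273 0.1896 0.2146]
187 241 246 [0.4274 0.1888 0.211 ]
188 241 246 [0.4277 0.1887 0.208 ]
189 241 246 [0.4272 0.1889 0.2046]
190 241 246 [0.4279 0.1887 0.2004]
191 241 246 [0.4289 0.188  0.1965]
192 241 246 [0.428  0.1882 0.1937]
193 241 246 [0.4294 0.1887 0.1887]
194 241 246 [0.4278 0.1885 0.1863]
195 241 246 [0.4276 0.1897 0.1832]
196 241 246 [0.4286 0.1883 0.179 ]
197 241 246 [0.4281 0.1898 0.1751]
198 241 246 [0.4292 0.1883 0.171 ]
199 242 246 [0.4272 0.1886 0.1689]
200 241 246 [0.4275 0.1898 0.1655]
201 241 246 [0.4289 0.1891 0.159 ]
202 241 246 [0.4275 0.1898 0.1569]
203 241 246 [0.4289 0.1891 0.1532]
204 241 246 [0.4274 0.1895 0.1504]
205 241 246 [0.427  0.1898 0.1455]
206 241 246 [0.4284 0.1893 0.1411]
207 242 245 [0.4285 0.1891 0.1377]
```

The rod hangs vertical on the TCP axis. Next: move over the bore and recheck.

```bash
python3 -m jog '[0.147,0.1,0,0,0,0,-1, 0.147,0.2,0,0,0,0,-1, 0.147,0.252,0,0,0,0,-1, 0.147,0.252,0,0,0,0,-1, 0.147,0.252,0,0,0,0,-1, 0.147,0.252,0,0,0,0,-1, 0.147,0.252,0,0,0,0,-1]'
python3 - <<'E'
from h import *
p,d=snap('scene','scene4')
P=cloud('scene',d)
t=env.get_state()['tcp_pos'];print(t)
m=(d>0)&(np.hypot(P[...,0]-t[0],P[...,1]-t[1])<.02)&(P[...,2]<.21)&(P[...,2]>.15)
q=P[m]; print('shaft surf',np.median(q,0)); a=np.median(q,0)[:2]+8e-3*np.array([.87,-.44]);print('axis',a)
m=(d>0)&(abs(P[...,2]-.0945)<.005)&(np.hypot(P[...,0]-.463,P[...,1]-.2335)<.04); m=m.astype(np.uint8)
pu=np.argwhere(m)[:,::-1].astype(np.float32); (e,ax,an)=cv2.fitEllipse(cv2.convexHull(pu)); print(e,plane('scene',e[0],e[1],.095))
cv2.imwrite('pics/c4.png',cv2.resize(p[140:260,160:280,::-1],(500,500),interpolation=3))
E
```

```text
clock: 5.1
tcp_pos: [0.4632, 0.2311, 0.2776]
orientation: [0.0, 0.707, 0.707, -0.0]
wrist_force: [0.6, -0.5, -1.9]
finger_gap: 0.0262
grip_force: 69.9
[0.4633192  0.23121355 0.27764696]
shaft surf [0.45756426 0.23343836 0.18011924]
axis [0.46452426 0.22991836]
(223.22793579101562, 216.32618713378906) [0.46243271 0.23506796 0.095     ]
```

View pics/c4.png

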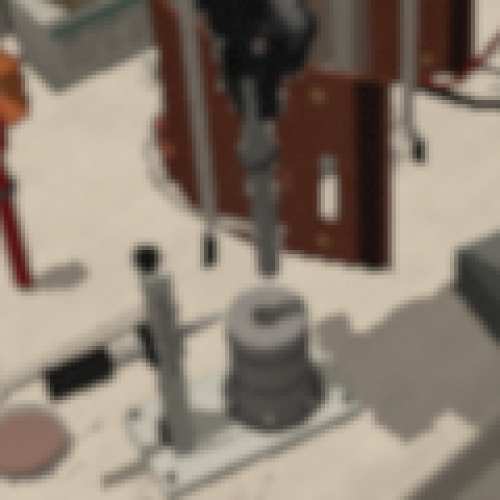

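The rod's tip is at crop (268,272), above the rim centred near crop (268,312), and is about 3 mm short in y. The pointer's tab is at crop (80,370) and the post at (165,350). I'll correct and enter slowly.

```bash
python3 -m jog '[-0.003,0.013,-0.05,0,0,0,-1, -0.003,0.013,-0.12,0,0,0,-1, -0.003,0.013,-0.16,0,0,0,-1, -0.003,0.013,-0.18,0,0,0,-1, -0.003,0.013,-0.2,0,0,0,-1, -0.003,0.013,-0.22,0,0,0,-1, -0.003,0.013,-0.24,0,0,0,-1, -0.003,0.013,-0.24,0,0,0,-1]'
```

```text
clock: 5.82
tcp_pos: [0.4634, 0.2347, 0.229]
orientation: [0.0, 0.707, 0.707, 0.0]
wrist_force: [1.8, -0.1, -3.3]
finger_gap: 0.0259
grip_force: 69.8
```

```bash
python3 -m jog '[0,-0.004,-0.02,0,0,0,-1, 0,-0.004,-0.04,0,0,0,-1, 0,-0.004,-0.06,0,0,0,-1, 0,-0.004,-0.06,0,0,0,-1]'; python3 -m jog '[0,0,-0.015,0,0,0,-1, 0,0,-0.03,0,0,0,-1, 0,0,-0.045,0,0,0,-1, 0,0,-0.045,0,0,0,-1]'
```

```text
clock: 6.15
tcp_pos: [0.4633, 0.234, 0.2167]
orientation: [0.0, 0.707, 0.707, 0.0]
wrist_force: [2.3, -0.0, -2.8]
finger_gap: 0.026
grip_force: 69.7
clock: 6.48
tcp_pos: [0.4632, 0.234, 0.2079]
orientation: [0.0, 0.707, 0.707, 0.0]
wrist_force: [2.9, 0.1, -4.4]
finger_gap: 0.0259
grip_force: 69.7
```

```bash
python3 -m jog '[0,0,-0.015,0,0,0,-1, 0,0,-0.03,0,0,0,-1, 0,0,-0.045,0,0,0,-1, 0,0,-0.045,0,0,0,-1]'
```

```text
clock: 6.82
tcp_pos: [0.4632, 0.2339, 0.1988]
orientation: [0.0, 0.707, 0.707, 0.0]
wrist_force: [3.7, 0.8, -4.6]
finger_gap: 0.026
grip_force: 69.7
```

```bash
python3 -m jog '[0.006,0,0,0,0,0,-1, 0.006,0,-0.01,0,0,0,-1, 0.006,0,-0.02,0,0,0,-1, 0.006,0,-0.03,0,0,0,-1, 0.006,0,-0.03,0,0,0,-1]'
```

```text
clock: 7.23
tcp_pos: [0.4637, 0.2339, 0.1928]
orientation: [-0.0, 0.707, 0.707, -0.0]
wrist_force: [1.9, 1.1, -3.0]
finger_gap: 0.026
grip_force: 69.7
```

```bash
python3 -m jog '[0,0,-0.01,0,0,0,-1, 0,0,-0.02,0,0,0,-1, 0,0,-0.03,0,0,0,-1, 0,0,-0.03,0,0,0,-1]'
```

```text
clock: 7.57
tcp_pos: [0.4638, 0.2339, 0.1868]
orientation: [-0.0, 0.707, 0.707, -0.0]
wrist_force: [1.8, 0.3, -3.6]
finger_gap: 0.0261
grip_force: 69.9
```

```bash
python3 -m jog '[0.004,0,-0.01,0,0,0,-1, 0.004,0,-0.02,0,0,0,-1, 0.004,0,-0.02,0,0,0,-1]'
```

```text
clock: 7.82
tcp_pos: [0.4644, 0.2339, 0.1834]
orientation: [-0.0, 0.707, 0.707, -0.0]
wrist_force: [0.5, -0.6, 1.4]
finger_gap: 0.026
grip_force: 70.4
```

```bash
python3 -m jog '[0,0,-0.01,0,0,0,-1, 0,0,-0.02,0,0,0,-1, 0,0,-0.02,0,0,0,-1]'
```

```text
clock: 8.07
tcp_pos: [0.4644, 0.2339, 0.1794]
orientation: [-0.0, 0.707, 0.707, -0.0]
wrist_force: [-0.5, 0.4, 2.8]
finger_gap: 0.0259
grip_force: 70.6
```

```bash
python3 -m jog '[0,0,-0.01,0,0,0,-1, 0,0,-0.02,0,0,0,-1, 0,0,-0.02,0,0,0,-1]'
```

```text
clock: 8.32
tcp_pos: [0.4645, 0.2339, 0.1753]
orientation: [-0.0, 0.707, 0.707, -0.0]
wrist_force: [-1.4, 1.6, 3.3]
finger_gap: 0.0258
grip_force: 70.6
```

```bash
python3 -m jog '[-0.002,0,-0.005,0,0,0,-1, -0.002,0,-0.01,0,0,0,-1, -0.002,0,-0.01,0,0,0,-1]'
```

```text
clock: 8.57
tcp_pos: [0.4646, 0.2341, 0.1744]
orientation: [0.0, 0.707, 0.707, 0.001]
wrist_force: [-2.5, 1.0, 9.4]
finger_gap: 0.0261
grip_force: 71.3
```

```bash
python3 -m jog '[0,0,-0.005,0,0,0,-1, 0,0,-0.01,0,0,0,-1, 0,0,-0.01,0,0,0,-1]'
```

```text
clock: 8.82
tcp_pos: [0.4651, 0.2344, 0.1742]
orientation: [0.001, 0.707, 0.707, 0.002]
wrist_force: [-5.0, -0.1, 19.5]
finger_gap: 0.0258
grip_force: 72.6
```

```bash
python3 -m jog '[-0.006,0,-0.001,0,0,0,-1, -0.006,0,-0.001,0,0,0,-1, -0.006,0,-0.001,0,0,0,-1, -0.006,0,-0.001,0,0,0,-1]'
```

```text
clock: 9.15
tcp_pos: [0.4644, 0.2344, 0.1742]
orientation: [0.001, 0.707, 0.707, 0.002]
wrist_force: [-3.0, -2.1, 19.4]
finger_gap: 0.0262
grip_force: 72.4
```

Solid at the stop at about 22 N. Next: unload, open and rise.

```bash
python3 -m jog '[0,0,0.01,0,0,0,-1, 0,0,0.01,0,0,0,-1, 0,0,0.01,0,0,0,0.2, 0,0,0.01,0,0,0,0.2, 0,0,0.01,0,0,0,0.2, 0,0,0.01,0,0,0,0.2, 0,0,0.01,0,0,0,0.2, 0,0,0.01,0,0,0,0.2]' && python3 -m jog '[0,0,0.05,0,0,0,0.2, 0,0,0.1,0,0,0,0.2, 0,0,0.25,0,0,0,0.2, 0,0,0.4,0,0,0,0.2, 0,0,0.4,0,0,0,0.2, 0,0,0.4,0,0,0,0.2]'
python3 - <<'E'
from h import *
p,d=snap('scene','scene5'); P=cloud('scene',d)
t=env.get_state()['tcp_pos'];print(t)
m=(d>0)&(np.hypot(P[...,0]-.463,P[...,1]-.2335)<.03)&(P[...,2]>.1)&(P[...,2]<.24)
v,u=np.nonzero(m)
for r in np.unique(v):
    k=v==r; q=P[r,u[k]]; print(r,u[k].min(),u[k].max(),np.median(q,0).round(4))
m=(d>0)&(P[...,1]>.27)&(P[...,1]<.39)&(abs(P[...,0]-.463)<.025)&(P[...,2]>.095)&(P[...,2]<.135)
V=p.max(2); 
for y in np.arange(.26,.4,.006):
    k=(d>0)&(abs(P[...,1]-y)<.003)&(abs(P[...,0]-.463)<.03)&(P[...,2]>.085)&(P[...,2]<.15)
    if k.sum(): q=P[k]; print(round(y,3),k.sum(),q.min(0).round(3),q.max(0).round(3),np.median(q,0).round(3),V[k].mean().round())
cv2.imwrite('pics/c5.png',cv2.resize(p[130:260,150:280,::-1],(580,580),interpolation=3))
E
```

```text
clock: 9.82
tcp_pos: [0.4631, 0.2339, 0.1727]
orientation: [-0.0, 0.707, 0.707, -0.0]
wrist_force: [-0.0, -0.8, -0.9]
finger_gap: 0.0515
grip_force: 0.0
clock: 10.32
tcp_pos: [0.4649, 0.2345, 0.2563]
orientation: [0.001, 0.707, 0.707, 0.003]
wrist_force: [0.1, -0.3, -0.7]
finger_gap: 0.0509
grip_force: 0.0
[0.4639633  0.23417232 0.25451495]
184 220 223 [0.474  0.2268 0.2043]
185 218 225 [0.4685 0.2296 0.2054]
186 217 225 [0.4642 0.2334 0.2048]
187 216 226 [0.4654 0.2327 0.2045]
188 216 226 [0.4601 0.2354 0.2042]
189 216 226 [0.456  0.2377 0.2053]
190 216 226 [0.4541 0.2387 0.2036]
191 216 226 [0.4538 0.2392 0.2009]
192 216 226 [0.453  0.2397 0.1978]
193 217 226 [0.4526 0.2394 0.1952]
194 217 226 [0.4525 0.2392 0.1905]
195 217 226 [0.4536 0.2394 0.1867]
196 217 226 [0.4529 0.2396 0.1837]
197 217 226 [0.4537 0.2395 0.1795]
198 218 225 [0.4534 0.2396 0.1763]
199 219 224 [0.4534 0.2406 0.1735]
200 220 225 [0.4579 0.2357 0.1637]
201 220 225 [0.4582 0.2358 0.1592]
202 220 225 [0.4597 0.2355 0.1556]
203 220 226 [0.4587 0.2347 0.1513]
204 219 226 [0.46   0.2362 0.1457]
205 218 227 [0.4603 0.
[... 1326 characters left out ...]
5 0.118] [0.464 0.332 0.115] 139.0
0.338 10 [0.463 0.335 0.108] [0.472 0.34  0.117] [0.465 0.338 0.114] 122.0
0.344 17 [0.462 0.341 0.1  ] [0.476 0.347 0.125] [0.464 0.345 0.117] 64.0
0.35 20 [0.461 0.347 0.099] [0.474 0.353 0.125] [0.464 0.35  0.118] 50.0
0.356 21 [0.461 0.353 0.103] [0.474 0.359 0.125] [0.464 0.356 0.118] 54.0
0.362 22 [0.462 0.359 0.102] [0.474 0.365 0.126] [0.464 0.362 0.12 ] 48.0
0.368 20 [0.461 0.365 0.101] [0.475 0.371 0.125] [0.464 0.368 0.118] 54.0
0.374 23 [0.461 0.371 0.102] [0.474 0.377 0.126] [0.464 0.374 0.117] 55.0
0.38 21 [0.462 0.377 0.102] [0.474 0.383 0.126] [0.464 0.38  0.12 ] 61.0
0.386 12 [0.462 0.383 0.103] [0.471 0.386 0.127] [0.465 0.385 0.115] 126.0
```

View pics/c5.png

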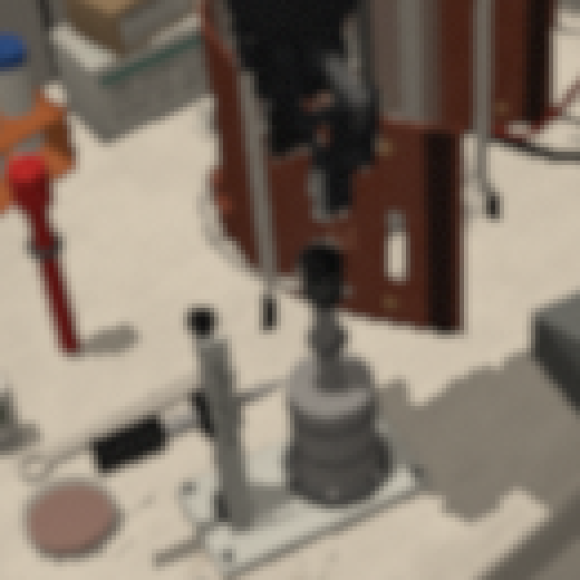

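The rod stands in the bore with its head top at about 0.205 m, so the ring is at about 0.1345 m. The tab is at crop (130,440), about (0.467, 0.364, 0.1135). The pointer needs about +21 mm. Going to the tab now.

```bash
python3 -m jog '[0.015,0.2,0.02,0,0,0,0.2, 0.015,0.4,0.02,0,0,0,0.2, 0.015,0.55,0.02,0,0,0,0.2, 0.015,0.68,0.02,0,0,0,0.2, 0.015,0.68,0.02,0,0,0,0.2, 0.015,0.68,-0.2,0,0,0,0.2, 0.015,0.68,-0.4,0,0,0,0.2, 0.015,0.68,-0.6,0,0,0,0.2, 0.015,0.68,-0.7,0,0,0,0.2, 0.015,0.68,-0.785,0,0,0,0.2, 0.015,0.68,-0.785,0,0,0,0.2, 0.015,0.68,-0.785,0,0,0,0.2]'; python3 - <<'E'
from h import *
snap('top','top6');p,d=snap('scene','scene6'); print(env.get_state()['tcp_pos'],env.get_state()['wrist_force'])
cv2.imwrite('pics/c6.png',cv2.resize(p[130:260,130:260,::-1],(580,580),interpolation=3))
E
```

```text
clock: 11.37
tcp_pos: [0.4651, 0.3687, 0.0948]
orientation: [-0.0, 0.707, 0.707, -0.002]
wrist_force: [0.4, -0.8, 0.4]
finger_gap: 0.0511
grip_force: 0.0
[0.46694795 0.3699869  0.09727117] [0.23305461 1.25862331 0.23021778]
```

View pics/c6.png

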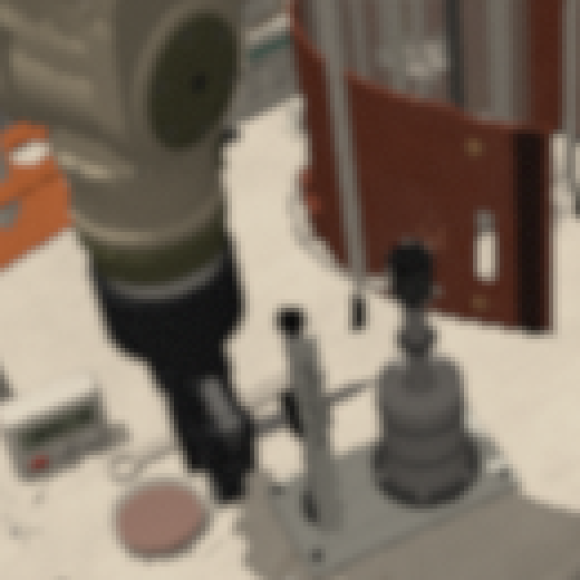

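The fingers straddle the tab at crop (215,440), clear of the post. I'll grip it and raise by 18 mm first.

```bash
python3 -m jog '[0,0,0,0,0,0,-1, 0,0,0,0,0,0,-1, 0,0,0,0,0,0,-1, 0,0,0,0,0,0,-1, 0,0,0,0,0,0,-1, 0,0,0,0,0,0,-1, 0,0,0,0,0,0,-1]' 40; python3 -m jog '[0,0,0.015,0,0,0,-1, 0,0,0.03,0,0,0,-1, 0,0,0.045,0,0,0,-1, 0,0,0.06,0,0,0,-1, 0,0,0.075,0,0,0,-1, 0,0,0.09,0,0,0,-1, 0,0,0.09,0,0,0,-1, 0,0,0.09,0,0,0,-1]'
cat > ring.py <<'E'
from h import *
import sys
p,d=snap('scene',sys.argv[1]); P=cloud('scene',d)
print(env.get_state()['tcp_pos'])
for y in np.arange(.263,.302,.004):  # finger surface heights
    k=(d>0)&(abs(P[...,1]-y)<.002)&(abs(P[...,0]-.466)<.006)&(P[...,2]>.1)&(P[...,2]<.16)
    if k.sum(): q=P[k]; v,u=np.nonzero(k); print(round(y,3),k.sum(),'z',q[:,2].min().round(4),q[:,2].max().round(4),np.median(q[:,2]).round(4),'px',u.mean().round(1),v.mean().round(1), 'plane-cast z at x=.4655:',end=' ');o,r=ray('scene',u.mean(),v.mean());print((o+r*(.4655-o[0])/r[0]).round(4))
m=(d>0)&(np.hypot(P[...,0]-.463,P[...,1]-.2335)<.03)&(P[...,2]>.1)&(P[...,2]<.21)
v,u=np.nonzero(m)
for r in np.unique(v):
    k=v==r; print(r,u[k].min(),u[k].max(),np.median(P[r,u[k]],0).round(4)) if 198<r<214 else 0
E
python3 ring.py scene7
```

```text
clock: 12.05
tcp_pos: [0.4686, 0.3704, 0.0976]
orientation: [0.001, 0.708, 0.707, 0.002]
wrist_force: [5.1, -0.7, 3.2]
finger_gap: 0.0111
grip_force: 43.4
clock: 12.72
tcp_pos: [0.4685, 0.3704, 0.1149]
orientation: [0.001, 0.708, 0.707, 0.002]
wrist_force: [6.3, 0.5, -2.4]
finger_gap: 0.0113
grip_force: 42.7
[0.46853239 0.3703912  0.11486284]
0.263 1 z 0.1282 0.1282 0.1282 px 212.0 211.0 plane-cast z at x=.4655: [0.4655 0.265  0.1308]
0.267 2 z 0.1287 0.1306 0.1296 px 211.0 211.5 plane-cast z at x=.4655: [0.4655 0.268  0.1305]
0.271 3 z 0.1283 0.1308 0.1286 px 209.7 212.3 plane-cast z at x=.4655: [0.4655 0.272  0.1296]
0.275 3 z 0.1283 0.1346 0.1325 px 208.7 213.0 plane-cast z at x=.4655: [0.4655 0.2751 0.1287]
0.279 5 z 0.1276 0.1325 0.1308 px 207.4 213.2 plane-cast z at x=.4655: [0.4655 0.2787 0.13  ]
0.283 4 z 0.1289 0.1325 0.1312 px 205.8 213.8 plane-cast z at x=.4655: [0.4655 0.2835 0.1306]
0.287 4 z 0.1295 0.1329 0.1311 px 204.5 214.0 plane-cast z at x=.4655: [0.4655 0.2871 0.1316]
0.291 5 z 0.1244 0.1328 0.1308 px 203.2 214.8 plane-cast z at x=.4655: [0.4655 0.2909 0.1307]
0.295 1 z 0.1306 0.1306 0.1306 px 203.0 216.0 plane-cast z at x=.4655: [0.4655 0.292  0.1266]
199 219 224 [0.4548 0.24   0.1722]
200 219 224 [0.4599 0.2379 0.1635]
201 219 224 [0.4584 0.2384 0.1594]
202 220 225 [0.4593 0.2355 0.1545]
203 220 226 [0.4589 0.2353 0.151 ]
204 219 226 [0.4595 0.2362 0.1485]
205 218 227 [0.4612 0.2362 0.141 ]
206 218 227 [0.4592 0.2361 0.138 ]
207 218 227 [0.4578 0.2372 0.1367]
208 219 226 [0.4558 0.2381 0.1359]
209 220 225 [0.4553 0.2389 0.1335]
210 220 225 [0.4594 0.2372 0.1234]
211 220 225 [0.4592 0.2377 0.1208]
212 221 225 [0.4573 0.237  0.1169]
213 221 225 [0.4573 0.2375 0.113 ]
```

```bash
python3 -m jog '[0,0,0.012,0,0,0,-1, 0,0,0.022,0,0,0,-1, 0,0,0.022,0,0,0,-1, 0,0,0.022,0,0,0,-1]'; python3 ring.py scene8|head -11; python3 - <<'E'
from h import *
p=np.load('pics/scene8.npz')['p']; cv2.imwrite('pics/c8.png',cv2.resize(p[175:235,170:240,::-1],(700,600),interpolation=3))
E
```

```text
clock: 13.1
tcp_pos: [0.4685, 0.3704, 0.1191]
orientation: [0.001, 0.708, 0.707, 0.002]
wrist_force: [7.2, 0.2, -1.9]
finger_gap: 0.0112
grip_force: 42.5
[0.46853184 0.37038352 0.11909586]
0.263 1 z 0.1312 0.1312 0.1312 px 212.0 210.0 plane-cast z at x=.4655: [0.4655 0.2647 0.1345]
0.267 2 z 0.1342 0.1344 0.1343 px 211.0 210.5 plane-cast z at x=.4655: [0.4655 0.2677 0.1343]
0.271 2 z 0.1337 0.1341 0.1339 px 210.0 211.5 plane-cast z at x=.4655: [0.4655 0.2708 0.1321]
0.275 3 z 0.1316 0.1353 0.1348 px 208.7 211.3 plane-cast z at x=.4655: [0.4655 0.2745 0.1349]
0.279 4 z 0.1329 0.1378 0.136 px 207.5 212.0 plane-cast z at x=.4655: [0.4655 0.278  0.1343]
0.283 5 z 0.1306 0.1367 0.1353 px 206.0 212.8 plane-cast z at x=.4655: [0.4655 0.2824 0.1337]
0.287 4 z 0.1338 0.137 0.1355 px 204.5 213.0 plane-cast z at x=.4655: [0.4655 0.2867 0.1353]
0.291 6 z 0.1328 0.1375 0.1349 px 203.2 214.0 plane-cast z at x=.4655: [0.4655 0.2907 0.1337]
199 219 224 [0.4541 0.2395 0.1731]
200 220 225 [0.4591 0.2358 0.1623]
```

View pics/c8.png

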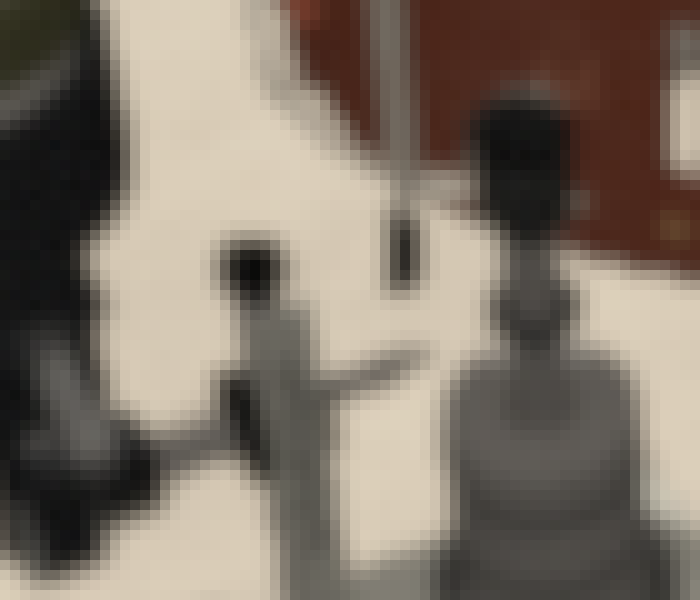

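The finger's line runs from crop (320,392) to (430,350). Extended to column 537 it meets row 310, and the ring's middle is at row 308, so they are level. I'll release and retreat.

```bash
python3 -m jog '[0,0,0,0,0,0,0.2, 0,0,0,0,0,0,0.2, 0,0,0,0,0,0,0.2, 0,0,0,0,0,0,0.2, 0,0,0,0,0,0,0.2, 0,0.02,0.15,0,0,0,0.2, 0,0.02,0.35,0,0,0,0.2, 0,0.02,0.6,0,0,0,0.2, 0,0.02,0.7,0,0,0,0.2, 0,0.02,0.7,0,0,0,0.2, 0,0.02,0.7,0,0,0,0.2]';  python3 ring.py scene9; python3 - <<'E'
from h import *
d=np.load('pics/scene9.npz')['d'];P=cloud('scene',d)
k=(d>0)&(P[...,1]>.343)&(P[...,1]<.384)&(abs(P[...,0]-.467)<.012)&(P[...,2]>.09)&(P[...,2]<.17)
q=P[k];print('tab z',np.percentile(q[:,2],[2,50,98]).round(4))
E
```

```text
clock: 14.07
tcp_pos: [0.4672, 0.3747, 0.261]
orientation: [0.001, 0.707, 0.707, 0.002]
wrist_force: [0.3, 0.4, -1.9]
finger_gap: 0.0512
grip_force: 0.0
[0.46634718 0.3741262  0.25893686]
0.263 1 z 0.1343 0.1343 0.1343 px 212.0 210.0 plane-cast z at x=.4655: [0.4655 0.2647 0.1345]
0.267 2 z 0.1324 0.134 0.1332 px 211.0 210.5 plane-cast z at x=.4655: [0.4655 0.2677 0.1343]
0.271 2 z 0.1338 0.1355 0.1347 px 210.0 211.5 plane-cast z at x=.4655: [0.4655 0.2708 0.1321]
0.275 4 z 0.132 0.1368 0.1342 px 208.5 211.5 plane-cast z at x=.4655: [0.4655 0.275  0.1345]
0.279 4 z 0.1319 0.1369 0.1344 px 207.2 212.2 plane-cast z at x=.4655: [0.4655 0.2788 0.1337]
0.283 3 z 0.1308 0.1361 0.1359 px 206.0 213.0 plane-cast z at x=.4655: [0.4655 0.2825 0.1329]
0.287 5 z 0.1342 0.1387 0.1368 px 204.6 212.8 plane-cast z at x=.4655: [0.4655 0.2863 0.1359]
0.291 6 z 0.1294 0.1381 0.1345 px 203.2 214.0 plane-cast z at x=.4655: [0.4655 0.2907 0.1337]
199 219 224 [0.4551 0.2398 0.1726]
200 219 224 [0.4588 0.2377 0.1631]
201 220 225 [0.4593 0.2356 0.1584]
202 220 225 [0.459  0.2356 0.1552]
203 220 226 [0.4598 0.2342 0.1502]
204 219 226 [0.4593 0.2358 0.1472]
205 218 227 [0.46   0.2366 0.1409]
206 218 227 [0.4576 0.237  0.1374]
207 218 227 [0.4584 0.2368 0.1361]
208 219 226 [0.4568 0.2376 0.1354]
209 220 225 [0.454  0.2394 0.1348]
210 220 225 [0.4585 0.2374 0.1245]
211 220 225 [0.4583 0.2378 0.1205]
212 221 225 [0.4587 0.2366 0.1169]
213 221 225 [0.4577 0.2376 0.1139]
tab z [0.1226 0.1382 0.1472]
```

The pointer stayed at about 0.1345 m, level with the ring, and the gripper is clear.

```bash
python3 -c "
from workcell import env;print(env.hand_in())"
```

```text
the job is handed in; nothing more can be done
None
```

I pressed the piston home against its stop at about 22 N, left the rod standing on it in the bore, set the pointer level with the ring (both about 0.1345 m above the table), and handed the job in about 14 s into the 66 s limit; no verdict was returned.

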